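# Put the finishing slips back in their tagged cells

### The arm

A 6-joint arm with a two-finger parallel gripper is mounted at the origin on the work surface. World frame = base frame: x ahead of the robot, y to its left, z up, the work surface at z = 0. Lengths are in m, angles in degrees, forces in N, time in s.
With the tool pointing down it reaches from about 0.3 to 0.75 m from the base axis. Payload 8.5 kg.
Tool frame: the origin (TCP) lies on the centre line of the jaws, within the pads' length; the fingertips stand 14 mm ahead of it and the grasp point (between the pads) lies 5 mm behind it; z points along the fingers, x is the direction in which the jaws open and shut, and the axes are right-handed (so a half turn about z gives the same grasp; the last joint's range is limited). The gripper opens to 85 mm and grips with 20 to 120 N. Pads are 22 mm wide; open, the fingers measure 114 mm over their backs; the gripper's body (76 mm by 85 mm) begins 54 mm behind the grasp point. The pads swing forward as they close: fully open they stand 13 mm farther back than shut.
Start: joints at [63.467, 21.807, 74.336, -0, 83.858, -12.336], TCP at [0.135, 0.533, 0.217] pointing down, gripper open.
Joint ranges: [-178.18, 178.18], [-50.72, 133.34], [12.68, 142.11], [-81.47, 261.47], [9.98, 163.14], [-165.26, 165.26]. Speed limits (degrees/s): [136.94, 136.94, 180, 180, 180, 180].

### API

Orientations are given as a 3x3 rotation matrix whose columns are the frame's x, y, z axes.
In Python, from rig import * gives the robot as it stands.
- The arm moves only by the shell command python3 -m crank 'ROWS' [FORCE]. ROWS is JSON, one flat list of numbers, 7 for each row, row after row: the turn, a rotation vector about the world's x, y, z in rad, then the shift along the world's x, y, z in m, then the opening in per cent of the stroke, from 0 (shut) to 100 (fully open). A call has 1 to 20 rows; each row shifts and turns the commanded pose from where the row before left it; what a row does not reach is not made up. A row lasts 1/10 s, in which the tool goes at most 50 mm and 8.59 degrees, less where a joint would pass 70% of its speed; a pose out of reach is approached as far as the arm can. A call is refused whole if a number of a shift passes 0.05 or a number of a turn 0.15, either way. A call with a gripper value outside its range is refused whole. The fingers move at their own pace and stop on an object; FORCE is the grip in N (left out, the last holds). Time passes only in rows, so rows that do not move let the fingers close. It gives the time, the measured TCP pose, the force and the opening at its end, in the units of the state.
- observe(): the state, without advancing time (a new reading comes with each control period).
- get_image(name): name is "scene" or "top"; returns a dict with "frame" (480x640x3 uint8, red, green, blue), "fov_y" (degrees; the focal length in pixels is half the picture's height over the tangent of half this angle, whatever the lens; pixels are square), "cx", "cy" (the principal point, pixels), "world_to_cam" (4x4, takes a point from world to camera coordinates). Camera axes: x right, y up, looking along -z (the intrinsics and any distortion apply to the point x, -y, -z); pixel columns grow to the right and rows downward; lengths in m; the calibration is good to about 2 mm. A picture is of the moment at which its call begins. There is no depth.
- close_job(): hands the job in, once; it reports no verdict.
The state is a dict: "time_s": time; "q": joint angles; "qvel": joint speeds; "joint_efforts": joint torques, N m; "position": TCP position; "tool_rot": TCP orientation; "ft_force": force on the tool from outside, world axes, zero at the start; "wrist_torque": the same for the moment, N m; "grip_width": finger opening in m.
Only numpy, scipy, OpenCV 4.12 (cv2) and the standard library are available. Lean on these libraries where they do the work, as an engineer would, in place of code of your own. Each camera call takes 0.05 s, during which the arm holds its last target. There are 200 camera calls.

### The job

Clear the blade polisher's rinsing board: tip up each thin slate slip by pressing down its end nearer the robot, then take it and lay it flat inside the tray cell whose tag shows as many bars as the slip. Put the small pale rubbing stone lying down in the cell with the blank tag. Push all the brass tip-up rests flat again, and leave the big whetstone, the bottle and the brush where they are.

Things in the scene. Friction and masses are not known exactly. Their poses are not given: they have to be found in the camera images.
- slip1_c (a point): Centre of the thin flat grey slate slip with one dark cross bar on its upper face: 90 (x) x 40 (y) x 5 (z) mm, 47 g. z points up out of the marked face; its +x end (away from the robot) is the end that rises, its -x end the one to press. Starts flush with the top of the wooden rinsing board, in any of the four pockets; may be absent.
- cell1 (a point): Centre of the floor of the tray cell whose tag shows one bar: 112 (x) x 64 (y) mm inside, walls and dividers 10 mm high above its floor and 4 mm thick; the floor is 6 mm above the bench. z up, x away from the tag, a white plate 36 x 46 mm on the tray's ledge, 80 mm to -x, its top 13 mm above this point. Cells are 68 mm apart along y; tags vary from start to start.
- slip2_c (a point): Centre of the thin flat grey slate slip with two dark cross bars on its upper face: 90 (x) x 40 (y) x 5 (z) mm, 47 g. z points up out of the marked face; its +x end (away from the robot) is the end that rises, its -x end the one to press. Starts flush with the top of the wooden rinsing board, in any of the four pockets; may be absent.
- cell2 (a point): Centre of the floor of the tray cell whose tag shows two bars: 112 (x) x 64 (y) mm inside, walls and dividers 10 mm high above its floor and 4 mm thick; the floor is 6 mm above the bench. z up, x away from the tag, a white plate 36 x 46 mm on the tray's ledge, 80 mm to -x, its top 13 mm above this point. Cells are 68 mm apart along y; tags vary from start to start.
- slip3_c (a point): Centre of the thin flat grey slate slip with three dark cross bars on its upper face: 90 (x) x 40 (y) x 5 (z) mm, 47 g. z points up out of the marked face; its +x end (away from the robot) is the end that rises, its -x end the one to press. Starts flush with the top of the wooden rinsing board, in any of the four pockets; may be absent.
- cell3 (a point): Centre of the floor of the tray cell whose tag shows three bars: 112 (x) x 64 (y) mm inside, walls and dividers 10 mm high above its floor and 4 mm thick; the floor is 6 mm above the bench. z up, x away from the tag, a white plate 36 x 46 mm on the tray's ledge, 80 mm to -x, its top 13 mm above this point. Cells are 68 mm apart along y; tags vary from start to start.
- slip4_c (a point): Centre of the thin flat grey slate slip with four dark cross bars on its upper face: 90 (x) x 40 (y) x 5 (z) mm, 47 g. z points up out of the marked face; its +x end (away from the robot) is the end that rises, its -x end the one to press. Starts flush with the top of the wooden rinsing board, in any of the four pockets; may be absent.
- cell4 (a point): Centre of the floor of the tray cell whose tag shows four bars: 112 (x) x 64 (y) mm inside, walls and dividers 10 mm high above its floor and 4 mm thick; the floor is 6 mm above the bench. z up, x away from the tag, a white plate 36 x 46 mm on the tray's ledge, 80 mm to -x, its top 13 mm above this point. Cells are 68 mm apart along y; tags vary from start to start.
- cell0 (a point): Centre of the floor of the tray cell whose white tag is blank; same size and axes as the other cells. It is the rubbing stone's cell.
- nagura_c (a point): Centre of the rubbing stone, a small pale block 60 (x) x 34 (y) x 30 (z) mm, about 130 g, lying loose on the bench beyond the board and tray; z up.
- rest0_pivot (a point): Fixed point at the top surface of the rinsing board (34 mm above the bench, 141 x 256 mm) over the pivot of rest 0. x runs along the pocket to the rising end, z up. The pocket, 44 mm wide and hollow below (31 mm deep) at its -x end, runs from 46 mm on the -x side to 55 mm on the +x side. A slip lying in it has its middle 7 mm to +x. Pockets are 60 mm apart along y.
- rest0 (a joint): Tip-up rest 0, a brass cradle 24 mm wide under the slip, pivot 8 mm below the board's top. 0 = flat, slip flush; 0.55 = fully tipped, the slip's +x end 27 mm above the board. 2 to 4 N down, 25 mm to -x of the pivot, tips it; the stiff pivot stays as left. Flat, its face is 5 mm below the board's top; it reaches 29 mm to +x, and pressing it down there lays it flat again.
- rest1_pivot (a point): Fixed point at the top surface of the rinsing board (34 mm above the bench, 141 x 256 mm) over the pivot of rest 1. x runs along the pocket to the rising end, z up. The pocket, 44 mm wide and hollow below (31 mm deep) at its -x end, runs from 46 mm on the -x side to 55 mm on the +x side. A slip lying in it has its middle 7 mm to +x. Pockets are 60 mm apart along y.
- rest1 (a joint): Tip-up rest 1, a brass cradle 24 mm wide under the slip, pivot 8 mm below the board's top. 0 = flat, slip flush; 0.55 = fully tipped, the slip's +x end 27 mm above the board. 2 to 4 N down, 25 mm to -x of the pivot, tips it; the stiff pivot stays as left. Flat, its face is 5 mm below the board's top; it reaches 29 mm to +x, and pressing it down there lays it flat again.
- rest2_pivot (a point): Fixed point at the top surface of the rinsing board (34 mm above the bench, 141 x 256 mm) over the pivot of rest 2. x runs along the pocket to the rising end, z up. The pocket, 44 mm wide and hollow below (31 mm deep) at its -x end, runs from 46 mm on the -x side to 55 mm on the +x side. A slip lying in it has its middle 7 mm to +x. Pockets are 60 mm apart along y.
- rest2 (a joint): Tip-up rest 2, a brass cradle 24 mm wide under the slip, pivot 8 mm below the board's top. 0 = flat, slip flush; 0.55 = fully tipped, the slip's +x end 27 mm above the board. 2 to 4 N down, 25 mm to -x of the pivot, tips it; the stiff pivot stays as left. Flat, its face is 5 mm below the board's top; it reaches 29 mm to +x, and pressing it down there lays it flat again.
- rest3_pivot (a point): Fixed point at the top surface of the rinsing board (34 mm above the bench, 141 x 256 mm) over the pivot of rest 3. x runs along the pocket to the rising end, z up. The pocket, 44 mm wide and hollow below (31 mm deep) at its -x end, runs from 46 mm on the -x side to 55 mm on the +x side. A slip lying in it has its middle 7 mm to +x. Pockets are 60 mm apart along y.
- rest3 (a joint): Tip-up rest 3, a brass cradle 24 mm wide under the slip, pivot 8 mm below the board's top. 0 = flat, slip flush; 0.55 = fully tipped, the slip's +x end 27 mm above the board. 2 to 4 N down, 25 mm to -x of the pivot, tips it; the stiff pivot stays as left. Flat, its face is 5 mm below the board's top; it reaches 29 mm to +x, and pressing it down there lays it flat again.
- whetstone: Bystander: large dark whetstone 65 x 150 x 50 mm beyond the work; origin at the centre of its underside.
- oil: Bystander: closed bottle, 52 mm across and 130 mm tall; origin at the centre of its underside.
- brush: Bystander: brush lying on the bench; origin at its underside.

How it is judged (in metres and radians):
At the end, for the whole second after the job is handed in: Each slip present lies flat (0.07 rad) and still on the floor of the cell whose tag has as many bars, centred within 16 mm both ways; the rubbing stone lies on the floor of the blank-tagged cell (within 40 mm lengthwise, 20 mm crosswise); all four rests are flat (under 0.12 rad) (x of slip1_c in the frame of cell1 between -0.016 and 0.016 m and y of slip1_c in the frame of cell1 between -0.016 and 0.016 m and z of slip1_c in the frame of cell1 between -0.001 and 0.006 m and angle between the z axis of slip1_c and the z axis of cell1, either way round below 0.07 rad and linear speed of each of slip1, slip2, slip3, slip4, nagura below 0.02 m/s and x of slip2_c in the frame of cell2 between -0.016 and 0.016 m and y of slip2_c in the frame of cell2 between -0.016 and 0.016 m and z of slip2_c in the frame of cell2 between -0.001 and 0.006 m and angle between the z axis of slip2_c and the z axis of cell2, either way round below 0.07 rad and x of slip3_c in the frame of cell3 between -0.016 and 0.016 m and y of slip3_c in the frame of cell3 between -0.016 and 0.016 m and z of slip3_c in the frame of cell3 between -0.001 and 0.006 m and angle between the z axis of slip3_c and the z axis of cell3, either way round below 0.07 rad and x of slip4_c in the frame of cell4 between -0.016 and 0.016 m and y of slip4_c in the frame of cell4 between -0.016 and 0.016 m and z of slip4_c in the frame of cell4 between -0.001 and 0.006 m and angle between the z axis of slip4_c and the z axis of cell4, either way round below 0.07 rad and x of nagura_c in the frame of cell0 between -0.04 and 0.04 m and y of nagura_c in the frame of cell0 between -0.02 and 0.02 m and z of nagura_c in the frame of cell0 between 0.01 and 0.022 m and value of joint each of rest0, rest1, rest2, rest3 below 0.12 rad); the robot touches nothing.
It fails at once if the big whetstone is displaced by more than 30 mm (distance of whetstone from where it was at the start of the episode above 0.03 m).
It fails at once if the bottle is displaced by more than 30 mm (distance of oil from where it was at the start of the episode above 0.03 m).
It fails at once if the brush is displaced by more than 30 mm (distance of brush from where it was at the start of the episode above 0.03 m).
Of slip1, slip2, slip3, slip4 only 3 to 4 are there at a start; the rules pass over those that are not, and their reading is None.
At some moment in a run one of nagura may be knocked a few centimetres aside while the robot is not near it.
Once in a run the grip may slacken for a moment while it holds something.
It also fails if it takes over 210 s, if anything falls off the work surface, if the arm or the gripper's body presses on something with over 40 N, if the wrist force passes 120 N, or if a joint passes its speed limit or range.

## Working session

There is one attempt and no reset: what is moved stays moved. The work goes in short steps, Python scripts to look and compute and a shell command to move; the robot and the scene stay as the last step left them, time stands still between calls to the robot, and variables do not carry over. Pictures are saved under pics/ and viewed, about 12 in all and at most 16, crops included, and the job is handed in when it is done.

```bash
ls; mkdir -p pics; python3 - <<'E'
from rig import *
import cv2
s=observe();print(s)
for n in("scene","top"):
    d=get_image(n);cv2.imwrite(f"pics/{n}0.png",d["frame"][:,:,::-1]);print(n,{k:v for k,v in d.items() if k!="frame"})
E
```

```text
pics
{'time_s': 0.0, 'q': array([ 6.34643894e+01,  2.18424740e+01,  7.43871411e+01,  2.13037249e-04,
        8.38596212e+01, -1.23350811e+01]), 'qvel': array([ 0.01447099,  0.02600976, -0.01941423, -0.00504765,  0.0283751 ,
       -0.03843693]), 'joint_efforts': array([ 4.82169962e-04, -4.48458374e+01, -2.31281948e+01, -1.75471691e-04,
        4.67577745e-03, -1.43656713e-07]), 'position': array([0.13476597, 0.53288909, 0.21668385]), 'tool_rot': array([[ 2.45316202e-01,  9.69442867e-01, -6.99111782e-04],
       [ 9.69441926e-01, -2.45316967e-01, -1.39174660e-03],
       [-1.52072279e-03, -3.36330283e-04, -9.99998787e-01]]), 'ft_force': array([-0.78577094, -1.12056867,  1.0799236 ]), 'wrist_torque': array([ 0.01903552, -0.00819173,  0.00998988]), 'grip_width': 0.0853209253735854}
scene {'fov_y': 42.54266649647885, 'cx': 319.8104918872175, 'cy': 240.02007323218334, 'world_to_cam': array([[ 0.46386886,  0.88582658, -0.01170224, -0.3227154 ],
       [-0.56696903,  0.30699509,  0.76439527,  0.30834685],
       [ 0.68071418, -0.34794436,  0.6446417 , -1.74300756],
       [ 0.        ,  0.        ,  0.        ,  1.        ]])}
top {'fov_y': 52.40839874635738, 'cx': 321.8715168827033, 'cy': 237.9193520618291, 'world_to_cam': array([[ 0.01926651, -0.99946522, -0.02642114,  0.01446166],
       [ 0.99095509,  0.015579  ,  0.13328654, -0.63447003],
       [-0.13280365, -0.02875013,  0.9907253 , -0.93446879],
       [ 0.        ,  0.        ,  0.        ,  1.        ]])}
```

View pics/top0.png

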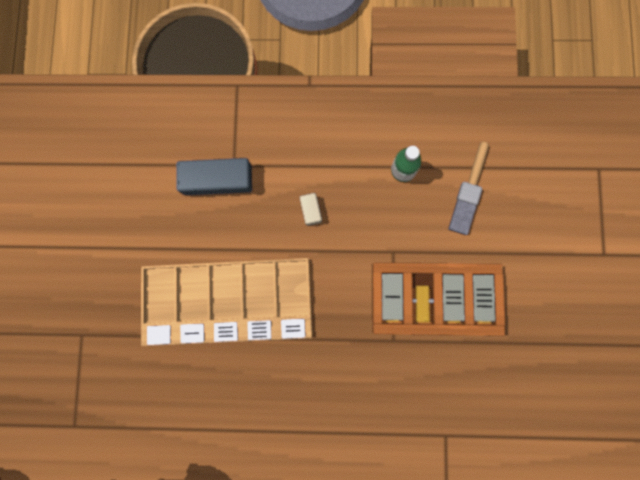

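View pics/scene0.png

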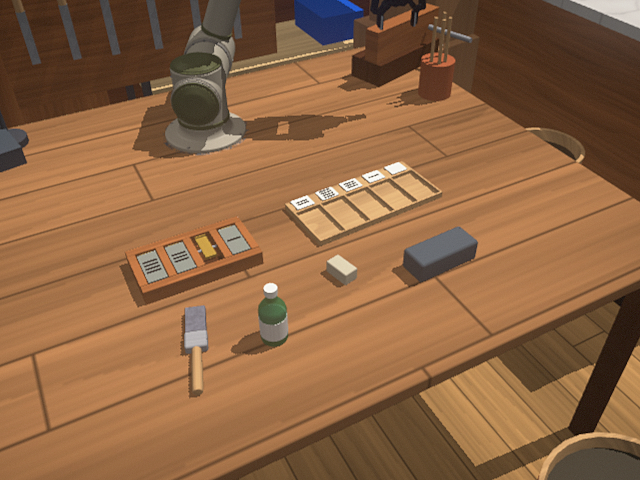

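The top view shows slips with 1, 3 and 4 bars, at about u=392, 453 and 484 and v≈298. The second pocket (u≈423) is empty with a brass rest in it. The tray tags at v≈330 read, left to right: blank, 1, 3, 4, 2. The stone is at (311,209), with the whetstone at (214,176), the bottle at (406,163) and the brush at (467,200). Next I zoom in to measure.

```bash
cat > h.py <<'E'
from rig import *
import numpy as np, cv2
def cast(d,uv,z):
    f=240/np.tan(np.radians(d["fov_y"]/2)); T=d["world_to_cam"];R=T[:3,:3];c=-R.T@T[:3,3]
    uv=np.atleast_2d(np.array(uv,float))
    r=np.c_[(uv[:,0]-d["cx"])/f,-(uv[:,1]-d["cy"])/f,-np.ones(len(uv))]@R
    return c+r*((z-c[2])/r[:,2])[:,None]
def proj(d,P):
    f=240/np.tan(np.radians(d["fov_y"]/2)); T=d["world_to_cam"]
    p=np.atleast_2d(P)@T[:3,:3].T+T[:3,3]
    return np.c_[d["cx"]+f*p[:,0]/-p[:,2],d["cy"]-f*p[:,1]/-p[:,2]]
def rects(mask,amin,amax=1e9):
    cs,_=cv2.findContours(mask.astype(np.uint8),cv2.RETR_EXTERNAL,cv2.CHAIN_APPROX_NONE)
    return [(cv2.contourArea(c),cv2.minAreaRect(c)) for c in cs if amin<cv2.contourArea(c)<amax]
E
python3 - <<'E'
from h import *
d=get_image("top");im=d["frame"].astype(int);cv2.imwrite("pics/z0.png",cv2.resize(d["frame"][185:355,130:515,::-1],None,fx=2,fy=2,interpolation=cv2.INTER_CUBIC))
mx,mn=im.max(2),im.min(2);sat=mx-mn
def show(name,m,z,lo,hi=1e9):
    for a,r in rects(m,lo,hi):
        b=cast(d,cv2.boxPoints(r),z); print(name,int(a),np.round(r[0],1),"c",np.round(cast(d,r[0],z)[0,:2],4),"sides",np.round([np.linalg.norm(b[0]-b[1]),np.linalg.norm(b[1]-b[2])],3),"edge ang",np.round(np.degrees(np.arctan2((b[1]-b[0])[1],(b[1]-b[0])[0])),1))
print(im[330,158],im[285,392],im[209,311],im[290,160],im[267,440],im[305,423])
band=np.zeros(im.shape[:2],bool);band[255:345,130:515]=1
show("tag",cv2.morphologyEx(((mn>170)&(sat<40)&band).astype(np.uint8),cv2.MORPH_CLOSE,np.ones((5,5))),.019,100)
show("slip",cv2.morphologyEx(((sat<35)&(mn>80)&(mn<170)&band).astype(np.uint8),cv2.MORPH_CLOSE,np.ones((5,5))),.034,300)
b2=np.zeros_like(band);b2[185:235,290:335]=1
show("stone",(mn>110)&b2,.03,50)
hsv=cv2.cvtColor(d["frame"],cv2.COLOR_RGB2HSV)
for p in[(310,270),(310,440),(310,378),(310,500),(268,440),(240,440),(300,300)]:print(p,im[p],hsv[p])
E
```

```text
[235 234 239] [156 160 151] [224 212 185] [225 175 118] [169 103  55] [200 156  56]
tag 389 [158.  334.5] c [0.4356 0.3531] sides [0.045 0.038] edge ang -88.8
tag 390 [191.5 333. ] c [0.44   0.2852] sides [0.047 0.036] edge ang -88.8
tag 391 [225.  331.3] c [0.4446 0.2175] sides [0.047 0.037] edge ang -85.3
tag 386 [259.  329.5] c [0.4497 0.149 ] sides [0.044 0.038] edge ang -88.8
tag 398 [292.5 328.5] c [0.4531 0.0816] sides [0.046 0.037] edge ang -88.8
slip 894 [483.5 298. ] c [ 0.5208 -0.2952] sides [0.041 0.09 ] edge ang -89.0
slip 890 [453.5 297. ] c [ 0.5216 -0.2365] sides [0.041 0.09 ] edge ang -89.0
slip 888 [392. 296.] c [ 0.5213 -0.1155] sides [0.091 0.04 ] edge ang 0.2
stone 441 [309.9 208. ] c [0.6972 0.0517] sides [0.034 0.061] edge ang -76.4
(310, 270) [217 168 113] [ 16 122 217]
(310, 440) [191 114  60] [ 12 175 191]
(310, 378) [192 115  60] [ 13 175 192]
(310, 500) [192 113  63] [ 12 171 192]
(268, 440) [163  99  54] [ 12 171 163]
(240, 440) [178 123  76] [ 14 146 178]
(300, 300) [209 161 105] [ 16 127 209]
```

View pics/z0.png

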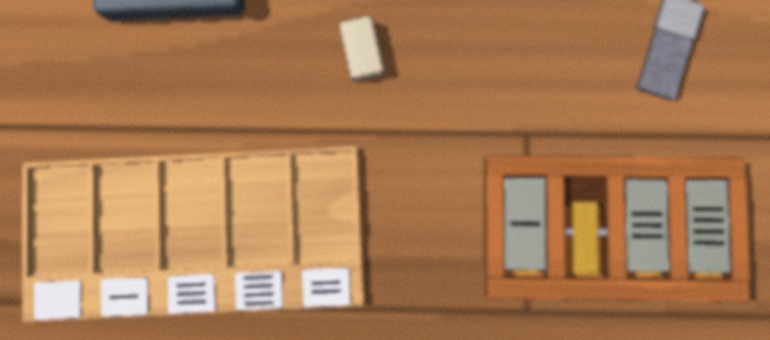

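The crop confirms pocket 0 holds slip 1, pocket 1 is empty, and pockets 2 and 3 hold slips 3 and 4. The tags run from +y to -y as blank, 1, 3, 4, 2, and the sizes match (slips 90×40, tags 46×36, pitch 68). I'll cross-check against the scene camera.

```bash
python3 - <<'E'
from h import *
d=get_image("scene");im=d["frame"].astype(int)
mx,mn=im.max(2),im.min(2);sat=mx-mn
def cen(name,m,z,lo,box):
    b=np.zeros(m.shape,np.uint8);b[box[0]:box[1],box[2]:box[3]]=1
    m=cv2.morphologyEx((m&(b>0)).astype(np.uint8),cv2.MORPH_CLOSE,np.ones((3,3)))
    cs,_=cv2.findContours(m,cv2.RETR_EXTERNAL,cv2.CHAIN_APPROX_NONE)
    for c in cs:
        if cv2.contourArea(c)>lo:
            M=cv2.moments(c);u=(M["m10"]/M["m00"],M["m01"]/M["m00"]);print(name,int(M["m00"]),np.round(u,1),np.round(cast(d,u,z)[0],4))
cen("tag",(mn>150)&(sat<50),.019,60,(150,215,280,420))
cen("slip",(sat<35)&(mn>75)&(mn<190),.034,150,(215,300,120,265))
hsv=cv2.cvtColor(d["frame"],cv2.COLOR_RGB2HSV)
cen("brass",(hsv[...,0]>19)&(hsv[...,0]<30)&(hsv[...,1]>140),.029,50,(215,300,120,265))
cen("stoneTop",(mn>150),.03,50,(245,300,315,370))
print(np.round(proj(d,[[.514+.029,-.1755,.029],[.514+.028*.85,-.1755,.044],[.6972,.0517,.03]]),1))
d=get_image("top");hsv=cv2.cvtColor(d["frame"],cv2.COLOR_RGB2HSV)
m=((hsv[...,0]>19)&(hsv[...,0]<30)&(hsv[...,1]>140)).astype(np.uint8);m[:255]=0;m[345:]=0
for a,r in rects(m,50):print(a,r,np.round(cast(d,cv2.boxPoints(r),.029),4))
E
```

```text
tag 167 [302. 202.] [0.4547 0.0792 0.019 ]
tag 158 [326.5 193. ] [0.4506 0.1467 0.019 ]
tag 152 [350.1 184.2] [0.4459 0.2144 0.019 ]
tag 144 [373.  175.8] [0.4415 0.2822 0.019 ]
tag 137 [395.1 167.7] [0.4372 0.3499 0.019 ]
slip 553 [151.7 266.3] [ 0.5235 -0.2976  0.034 ]
slip 529 [180. 257.] [ 0.5234 -0.2377  0.034 ]
slip 474 [233.7 239.3] [ 0.5231 -0.118   0.034 ]
brass 214 [205.  245.7] [ 0.5081 -0.1782  0.029 ]
stoneTop 259 [341.6 264.5] [0.6993 0.049  0.03  ]
[[211.8 254.9]
 [210.1 248.1]
 [342.3 263.4]]
369.5 ((422.0, 303.0), (34.0, 12.0), 90.0) [[ 0.5421 -0.1638  0.029 ]
 [ 0.5426 -0.1876  0.029 ]
 [ 0.4756 -0.1869  0.029 ]
 [ 0.4752 -0.1633  0.029 ]]
```

Both views agree to about 2–3 mm, so I take their mean. Slip 1 is at (.522,-.117), slip 3 at (.5225,-.237) and slip 4 at (.522,-.296), with the pivots at x≈.515. The cells are c0 (.516,.357), c1 (.521,.289), c3 (.525,.221) and c4 (.530,.153), with the tray yawed 3.7°. I start with slip 4.

```bash
python3 -m crank '[0,0,0.0124,0.0175,-0.0415,-0.005,0, 0,0,0.0124,0.0175,-0.0415,-0.005,0, 0,0,0.0124,0.0175,-0.0415,-0.005,0, 0,0,0.0124,0.0175,-0.0415,-0.005,0, 0,0,0.0124,0.0175,-0.0415,-0.005,0, 0,0,0.0124,0.0175,-0.0415,-0.005,0, 0,0,0.0124,0.0175,-0.0415,-0.005,0, 0,0,0.0124,0.0175,-0.0415,-0.005,0, 0,0,0.0124,0.0175,-0.0415,-0.005,0, 0,0,0.0124,0.0175,-0.0415,-0.005,0, 0,0,0.0124,0.0175,-0.0415,-0.005,0, 0,0,0.0124,0.0175,-0.0415,-0.005,0, 0,0,0.0124,0.0175,-0.0415,-0.005,0, 0,0,0.0124,0.0175,-0.0415,-0.005,0, 0,0,0.0124,0.0175,-0.0415,-0.005,0, 0,0,0.0124,0.0175,-0.0415,-0.005,0, 0,0,0.0124,0.0175,-0.0415,-0.005,0, 0,0,0.0124,0.0175,-0.0415,-0.005,0, 0,0,0.0124,0.0175,-0.0415,-0.005,0, 0,0,0.0124,0.0175,-0.0415,-0.005,0]' 60; python3 -m crank '[0,0,0,0,0,0,0,0,0,0,0,0,0,0]'
```

```text
time_s: 2.25
position: [0.4853, -0.2986, 0.1169]
tool_rot: [[-0.0, 1.0, -0.0], [1.0, 0.0, 0.0], [0.0, -0.0, -1.0]]
ft_force: [0.9, 0.4, -0.5]
grip_width: -0.0
time_s: 2.45
position: [0.4846, -0.2971, 0.1166]
tool_rot: [[0.001, 1.0, -0.001], [1.0, -0.001, 0.001], [0.001, -0.001, -1.0]]
ft_force: [0.1, 0.1, 0.2]
grip_width: 0.0001
```

```bash
python3 -m crank '[0,0,0,0,0,-0.03,0, 0,0,0,0,0,-0.03,0, 0,0,0,0,0,-0.005,0, 0,0,0,0,0,0,0, 0,0,0,0,0,0,0]'; for i in 1 2 3; do python3 -m crank '[0,0,0,0,0,-0.002,0, 0,0,0,0,0,-0.002,0]' | grep -E "posi|force";done
```

```text
time_s: 2.95
position: [0.4854, -0.2968, 0.0539]
tool_rot: [[-0.001, 1.0, 0.002], [1.0, 0.001, -0.001], [-0.001, 0.002, -1.0]]
ft_force: [0.2, 0.2, 0.3]
grip_width: 0.0004
position: [0.4853, -0.297, 0.0493]
ft_force: [-0.4, -0.1, 0.3]
position: [0.4849, -0.2968, 0.0443]
ft_force: [0.2, 0.7, 0.0]
position: [0.4849, -0.2968, 0.0401]
ft_force: [0.2, -0.6, -0.9]
```

```bash
for i in 1 2 3 4; do python3 -m crank '[0,0,0,0,0,-0.002,0, 0,0,0,0,0,0,0]' | grep -E "posi|force";done; python3 - <<'E'
from h import *
d=get_image("scene");cv2.imwrite("pics/s1.png",cv2.resize(d["frame"][190:310,110:290,::-1],None,fx=4,fy=4,interpolation=cv2.INTER_CUBIC))
E
```

```text
position: [0.4848, -0.2967, 0.038]
ft_force: [0.0, -0.0, -0.3]
position: [0.4848, -0.2968, 0.0361]
ft_force: [0.6, 0.1, -0.8]
position: [0.4848, -0.2967, 0.0341]
ft_force: [-1.1, 0.9, -0.3]
position: [0.4848, -0.2967, 0.0321]
ft_force: [-0.3, 1.0, 0.2]
```

View pics/s1.png

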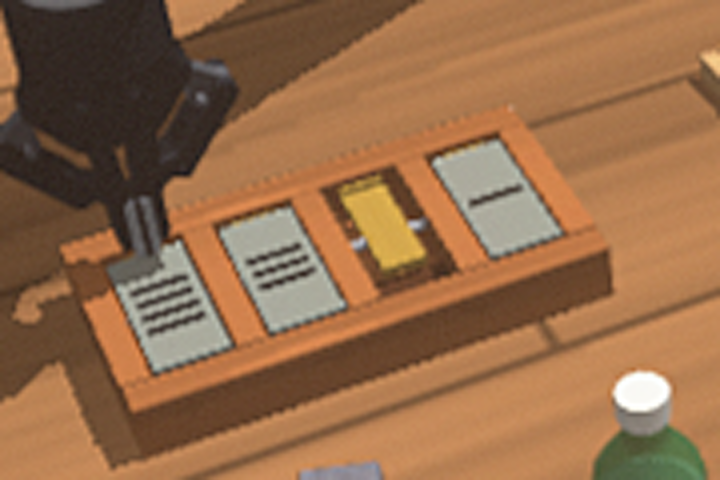

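```bash
python3 - <<'E'
from h import *
d=get_image("scene")
P=proj(d,[[.567,-.297,.034],[.5555,-.297,.060],[.4848,-.297,.034],[.4848,-.297,.018]])
print((P-[110,190])*4)
d=get_image("top")
cv2.imwrite("pics/t1.png",cv2.resize(d["frame"][250:350,365:515,::-1],None,fx=4,fy=4,interpolation=cv2.INTER_CUBIC))
E
```

```text
[[192.24597087 356.85487379]
 [176.14921385 304.77495381]
 [147.34326475 260.79821994]
 [153.1967457  283.54974077]]
```

View pics/t1.png

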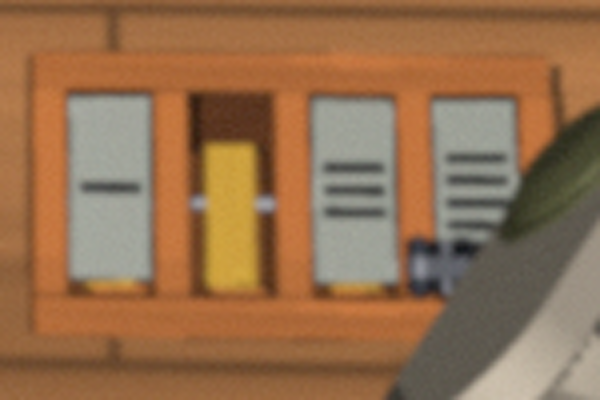

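The slip is still flush and the fingertip is only just at its surface, so the tip sits closer to the TCP than expected. I'll continue down in small steps.

```bash
for i in 1 2 3 4; do python3 -m crank '[0,0,0,0,0,-0.002,0, 0,0,0,0,0,0,0]' | grep -E "posi|force";done; python3 - <<'E'
from h import *
d=get_image("scene");cv2.imwrite("pics/s2.png",cv2.resize(d["frame"][190:310,110:290,::-1],None,fx=4,fy=4,interpolation=cv2.INTER_CUBIC))
print(observe())
E
```

```text
position: [0.4848, -0.2967, 0.0301]
ft_force: [1.1, 0.3, 0.4]
position: [0.4848, -0.2967, 0.0281]
ft_force: [0.4, -0.1, -0.6]
position: [0.4848, -0.2967, 0.0261]
ft_force: [-0.7, 0.2, 0.2]
position: [0.4848, -0.2967, 0.0241]
ft_force: [-0.3, 0.3, -0.3]
{'time_s': 5.35, 'q': array([-4.34002001e+01,  3.54772686e+01,  8.61832329e+01,  8.99361439e-05,
        5.83552396e+01, -1.33411987e+02]), 'qvel': array([-0.03941635, -0.25867468, -0.20408095, -0.06869226,  0.02214518,
       -0.06606629]), 'joint_efforts': array([-6.11317693e-03, -5.05157769e+01, -1.67019528e+01, -5.22767514e-04,
       -1.61326735e-02,  5.81751010e-05]), 'position': array([ 0.48483528, -0.29677039,  0.02418467]), 'tool_rot': array([[-2.04883887e-04,  9.99999959e-01, -1.98696463e-04],
       [ 9.99999961e-01,  2.04921588e-04,  1.89738399e-04],
       [ 1.89779109e-04, -1.98657581e-04, -9.99999962e-01]]), 'ft_force': array([ 0.02170715, -0.24716512,  0.52559036]), 'wrist_torque': array([-0.00640344, -0.01077288,  0.02567892]), 'grip_width': 0.0003296339808189635}
```

View pics/s2.png

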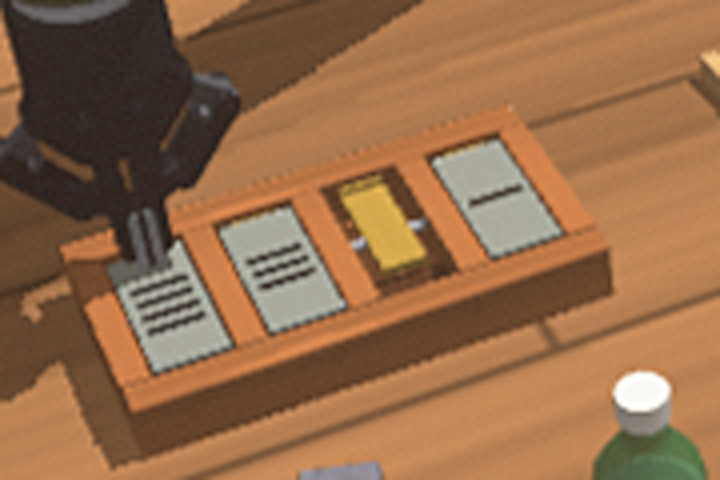

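```bash
python3 - <<'E'
from h import *
d=get_image("scene");o=observe();p=o["position"]
im=cv2.resize(d["frame"][200:290,110:200,::-1],None,fx=6,fy=6,interpolation=cv2.INTER_CUBIC)
for dz in(-.014,0,.02,.04,.06,.1):
    q=(proj(d,p+[0,0,dz])[0]-[110,200])*6;print(dz,q);cv2.circle(im,tuple(int(v) for v in q),3,(0,0,255),-1)
cv2.imwrite("pics/s3.png",im)
E
```

```text
-0.014 [234.66052538 381.5677844 ]
0 [227.04907795 351.96472944]
0.02 [215.98955606 308.95114528]
0.04 [204.70517345 265.06301472]
0.06 [193.18900195 220.2733921 ]
0.1 [169.43212657 127.8762371 ]
```

View pics/s3.png

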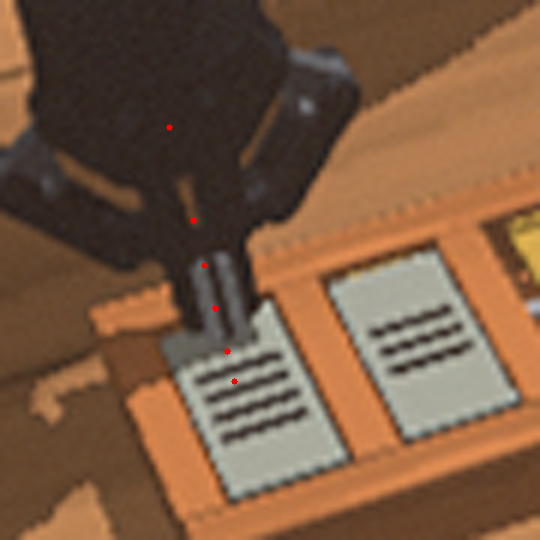

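I can't tell whether the tip is hidden in the slip or still above it, so I'll raise the tool clear and measure the fingertip against the TCP, both shut and half open.

```bash
cat > snap.py <<'E'
from h import *
import sys
d=get_image("scene");p=observe()["position"];im=d["frame"][:,:,::-1].copy()
c=proj(d,p)[0];x0,y0=int(c[0])-45,int(c[1])-50
im=cv2.resize(im[y0:y0+75,x0:x0+90],None,fx=4,fy=4,interpolation=cv2.INTER_CUBIC)
for dz in(-.014,0,.014):
    q=(proj(d,p+[0,0,dz])[0]-[x0,y0]+.5)*4;cv2.circle(im,tuple(int(v) for v in q),2,(0,0,255),-1)
cv2.imwrite(sys.argv[1],im);print(p,observe()["grip_width"])
E
python3 -m crank '[0,0,0,0,0,0.03,0, 0,0,0,0,0,0.04,0, 0,0,0,0,0,0,0]' | grep posi; python3 snap.py pics/a.png
python3 -m crank '[0,0,0,0,0,0,55, 0,0,0,0,0,0,55, 0,0,0,0,0,0,55, 0,0,0,0,0,0,55, 0,0,0,0,0,0,55]' | grep -E "posi|grip"; python3 snap.py pics/b.png
python3 -c "
import cv2,numpy as np;cv2.imwrite('pics/ab.png',np.hstack([cv2.imread('pics/a.png'),cv2.imread('pics/b.png')]))"
```

```text
position: [0.4867, -0.2984, 0.0991]
[ 0.48581489 -0.29762023  0.09664671] 0.00037069659296800776
position: [0.4848, -0.2968, 0.0939]
grip_width: 0.047
[ 0.48482599 -0.29676807  0.09405352] 0.04728544557423016
```

View pics/ab.png

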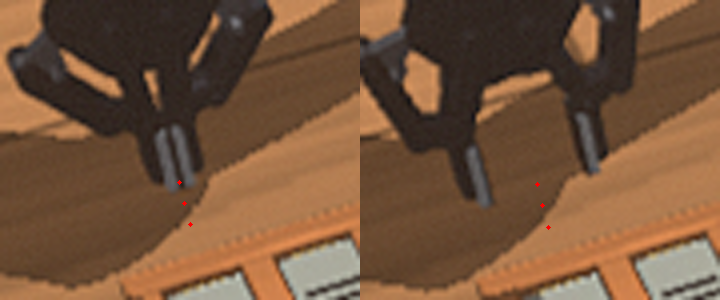

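With the fingers clear, the pad bottoms project about 13 mm *behind* the reported TCP, both shut and at 47 mm. The fingertip offset I was given doesn't match what I see, but this does explain the lack of contact at TCP z=.024. I'll find the surface by contact force instead.

```bash
python3 -m crank '[0,0,0,0,0,-0.03,0, 0,0,0,0,0,-0.03,0, 0,0,0,0,0,-0.009,0, 0,0,0,0,0,0,0, 0,0,0,0,0,0,0]'|grep posi; for i in 1 2 3 4 5 6 7; do python3 -m crank '[0,0,0,0,0,-0.001,0, 0,0,0,0,0,0,0]' | grep -E "posi|force";done
```

```text
position: [0.4854, -0.2973, 0.0264]
position: [0.4853, -0.2971, 0.0253]
ft_force: [1.1, -0.3, -0.6]
position: [0.485, -0.2969, 0.0236]
ft_force: [-0.4, -0.6, -0.2]
position: [0.4849, -0.2968, 0.0223]
ft_force: [-0.1, -0.6, 0.3]
position: [0.4848, -0.2968, 0.0212]
ft_force: [-0.8, 0.3, -0.5]
position: [0.4848, -0.2968, 0.0202]
ft_force: [-0.2, -0.1, 0.6]
position: [0.4848, -0.2968, 0.0193]
ft_force: [-1.7, 0.1, 0.4]
position: [0.4848, -0.2968, 0.0183]
ft_force: [-0.4, -0.3, 1.1]
```

```bash
for i in 1 2 3 4 5 6; do python3 -m crank '[0,0,0,0,0,-0.0015,0, 0,0,0,0,0,0,0]' | grep -E "posi|force";done; python3 snap.py pics/c.png
```

```text
position: [0.4848, -0.2969, 0.0167]
ft_force: [-1.1, -0.0, 1.9]
position: [0.4848, -0.2968, 0.0151]
ft_force: [-1.7, -0.3, 1.4]
position: [0.4848, -0.2968, 0.0136]
ft_force: [-1.9, -0.5, 0.7]
position: [0.4848, -0.2968, 0.0121]
ft_force: [-2.2, -0.3, 1.2]
position: [0.4849, -0.2968, 0.0106]
ft_force: [-0.7, 1.0, 0.1]
position: [0.485, -0.2968, 0.0093]
ft_force: [-1.4, -1.0, 0.9]
[ 0.4850248  -0.29679062  0.00925499] -0.00016123947018817513
```

View pics/c.png

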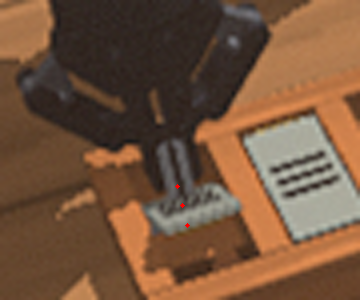

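The slip is now steeply tipped, with its far edge around (195,222) in the crop. Contact began near TCP z≈.018, so the tip is about 15 mm behind the TCP. I'll push slightly further to the stop.

```bash
for i in 1 2 3; do python3 -m crank '[0,0,0,0,0,-0.001,0, 0,0,0,0,0,0,0]' | grep -E "posi|force";done
```

```text
position: [0.4851, -0.2969, 0.0089]
ft_force: [-2.4, 0.9, 7.1]
position: [0.4852, -0.2969, 0.0087]
ft_force: [-4.0, 2.8, 13.7]
position: [0.4852, -0.297, 0.0084]
ft_force: [-5.1, 4.9, 20.2]
```

```bash
python3 -m crank '[0,0,0,0,0,0.03,0, 0,0,0,0,0,0.05,0, 0,-0.1375,0,0.01,0,0,60, 0,-0.1375,0,0.01,0,0,60, 0,-0.1375,0,0.01,0,0,60, 0,-0.1375,0,0.01,0,-0.013,60, 0,0,0,0,0,0,60, 0,0,0,0,0,0,60, 0,0,0,0,0,0,60]'; python3 snap.py pics/d.png
```

```text
time_s: 10.95
position: [0.5346, -0.2952, 0.0825]
tool_rot: [[0.006, 0.864, 0.504], [1.0, -0.004, -0.005], [-0.002, 0.504, -0.864]]
ft_force: [-0.1, -0.7, 0.3]
grip_width: 0.0513
[ 0.53474032 -0.2951362   0.08258316] 0.0513459946229313
```

```bash
python3 -m crank '[0,-0.022,0,-0.0155,-0.0015,0,60, 0,0,0,0.01,0,-0.016,60, 0,0,0,0.01,0,-0.016,60, 0,0,0,0,0,0,60, 0,0,0,0,0,0,60]'; python3 snap.py pics/e.png
```

```text
time_s: 11.5
position: [0.549, -0.2943, 0.0603]
tool_rot: [[0.022, 0.863, 0.504], [1.0, -0.02, -0.009], [0.002, 0.504, -0.864]]
ft_force: [0.6, 0.3, 0.4]
grip_width: 0.0514
[ 0.54897884 -0.29446372  0.0606174 ] 0.05132691042115024
```

View pics/e.png

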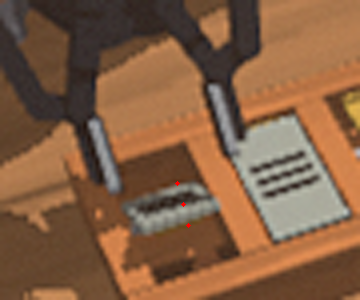

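```bash
python3 -c "
from h import *
o=observe();print(o['q'],o['position'],o['tool_rot'])"; python3 -m crank '[0,0,0,0,0,0,60, 0,0,0,0,0,0,60]'; python3 -c "
from h import *
o=observe();print(o['q'])"
```

```text
[ -48.77356076   30.93715263   96.70231889   38.0949749    37.22418337
 -165.21787659] [ 0.54897884 -0.29446372  0.0606174 ] [[ 0.02252729  0.86302816  0.50465326]
 [ 0.99974414 -0.0204793  -0.00960523]
 [ 0.00204536  0.50474052 -0.86326869]]
time_s: 11.75
position: [0.549, -0.2946, 0.0605]
tool_rot: [[0.023, 0.863, 0.505], [1.0, -0.021, -0.01], [0.002, 0.505, -0.863]]
ft_force: [-0.4, 0.2, 0.3]
grip_width: 0.0513
[ -48.77460293   30.95827932   96.70413046   38.12438786   37.18857079
 -165.21057462]
```

Joint 6 has hit its limit, so I'll back out, straighten the tool and take the half-turned grasp (yaw -90°). That leaves plenty of range.

```bash
python3 -m crank '[0,0,0,-0.012,0,0.02,60, 0,0.13,0,-0.006,0,0.03,60, 0,0.13,0,0,0,0.02,60, 0,0.13,0,0,0,0,60, 0,0.137,0,0,0,0,60, 0,0,-0.14,0,0,0,60, 0,0,-0.14,0,0,0,60, 0,0,-0.14,0,0,0,60, 0,0,-0.14,0,0,0,60, 0,0,-0.14,0,0,0,60, 0,0,-0.14,0,0,0,60, 0,0,-0.14,0,0,0,60, 0,0,-0.14,0,0,0,60, 0,0,-0.14,0,0,0,60, 0,0,-0.14,0,0,0,60, 0,0,-0.14,0,0,0,60]' | grep -E 'pos|tool'; python3 -m crank '[0,0,-0.14,0,0,0,60, 0,0,-0.14,0,0,0,60, 0,0,-0.14,0,0,0,60, 0,0,-0.14,0,0,0,60, 0,0,-0.14,0,0,0,60, 0,0,-0.14,0,0,0,60, 0,0,-0.14,0,0,0,60, 0,0,-0.14,0,0,0,60, 0,0,-0.14,0,0,0,60, 0,0,-0.14,0,0,0,60, 0,0,-0.14,0,0,0,60, 0,0,0,0,0,0,60]'; python3 -c "
from h import *
print(observe()['q'])"
```

```text
position: [0.5333, -0.2932, 0.1242]
tool_rot: [[1.0, 0.007, -0.002], [0.007, -1.0, -0.029], [-0.002, 0.029, -1.0]]
time_s: 14.55
position: [0.5333, -0.2933, 0.1241]
tool_rot: [[0.042, -0.999, -0.029], [-0.999, -0.042, 0.001], [-0.002, 0.029, -1.0]]
ft_force: [-0.3, 0.2, 0.7]
grip_width: 0.0514
[-39.48187614  32.68378461  71.66180145  -1.03519938  76.98041023
  48.36481259]
```

```bash
cat > delta.py <<'E'
from h import *
import sys
from scipy.spatial.transform import Rotation as Q
tilt,yaw,x,y,z=map(float,sys.argv[1:6])  # tilt about +y(rad, applied first), yaw about z from jaw=-y
o=observe();R=(Q.from_rotvec([0,0,yaw])*Q.from_rotvec([0,tilt,0])).as_matrix()@np.array([[0,-1,0],[-1,0,0],[0,0,-1]])
print("turn",np.round(Q.from_matrix(R@o["tool_rot"].T).as_rotvec(),4),"shift",np.round(np.array([x,y,z])-o["position"],4),"q",np.round(o["q"],0),"t",o["time_s"],"grip",round(o["grip_width"],4),"ft",np.round(o["ft_force"],1))
E
python3 delta.py -0.55 0 .5235 -.2965 .076
```

```text
turn [ 0.0099 -0.5789 -0.0413] shift [-0.0098 -0.0032 -0.0481] q [-39.  33.  72.  -1.  77.  48.] t 14.55 grip 0.0514 ft [-0.3  0.2  0.7]
```

```bash
python3 -m crank '[0.002,-0.1158,-0.0083,-0.002,-0.0006,-0.0096,60, 0.002,-0.1158,-0.0083,-0.002,-0.0006,-0.0096,60, 0.002,-0.1158,-0.0083,-0.002,-0.0006,-0.0096,60, 0.002,-0.1158,-0.0083,-0.002,-0.0006,-0.0096,60, 0.002,-0.1158,-0.0083,-0.002,-0.0008,-0.0096,60, 0,0,0,0,0,0,60, 0,0,0,0,0,0,60]' | grep -E 'pos|tool|grip'; python3 delta.py -0.55 0 .551 -.2965 .0305
```

```text
position: [0.5241, -0.2962, 0.0772]
tool_rot: [[0.005, -0.86, 0.511], [-1.0, -0.005, 0.003], [-0.0, -0.511, -0.86]]
grip_width: 0.0512
turn [ 0.     -0.014  -0.0055] shift [ 0.0269 -0.0003 -0.0467] q [-52.  28.  99.  39.  40.  11.] t 15.25 grip 0.0512 ft [0.5 0.2 0.4]
```

```bash
python3 -m crank '[0,-0.014,-0.005,0.0067,0,-0.0117,60, 0,0,0,0.0067,0,-0.0117,60, 0,0,0,0.0067,0,-0.0117,60, 0,0,0,0.0067,0,-0.0116,60, 0,0,0,0,0,0,60, 0,0,0,0,0,0,60]'; python3 snap.py pics/f.png
```

```text
time_s: 15.85
position: [0.5512, -0.2954, 0.0298]
tool_rot: [[0.0, -0.852, 0.524], [-1.0, 0.001, 0.001], [-0.001, -0.524, -0.852]]
ft_force: [0.6, 1.2, -0.6]
grip_width: 0.051
[ 0.55110168 -0.29562486  0.0302333 ] 0.05157898326213183
```

View pics/f.png

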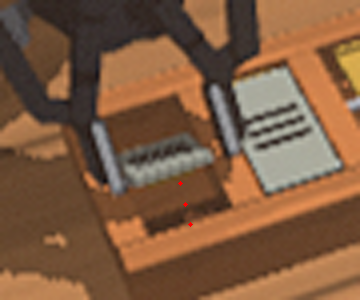

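The fingers straddle the slip's rising end, with the tips slightly below it, so I'll close and lift.

```bash
python3 -m crank '[0,0,0,0,0,0,30, 0,0,0,0,0,0,30, 0,0,0,0,0,0,30, 0,0,0,0,0,0,30, 0,0,0,0,0,0,30]' 60; python3 -m crank '[0,0,0,0,0,0.02,30, 0,0,0,0,0,0.03,30, 0,0,0,0,0,0.03,30, 0,0,0,0,0,0.02,30, 0,0,0,0,0,0,30, 0,0,0,0,0,0,30]' ; python3 snap.py pics/g.png
```

```text
time_s: 16.4
position: [0.5511, -0.2959, 0.0306]
tool_rot: [[-0.001, -0.851, 0.525], [-1.0, 0.001, 0.0], [-0.0, -0.525, -0.851]]
ft_force: [-1.1, 1.5, 4.8]
grip_width: 0.0382
time_s: 17.0
position: [0.5507, -0.2954, 0.1294]
tool_rot: [[-0.0, -0.852, 0.524], [-1.0, 0.001, 0.001], [-0.001, -0.524, -0.852]]
ft_force: [0.3, -0.2, -1.2]
grip_width: 0.0379
[ 0.55055458 -0.29523911  0.12879472] 0.03778154310943102
```

View pics/g.png

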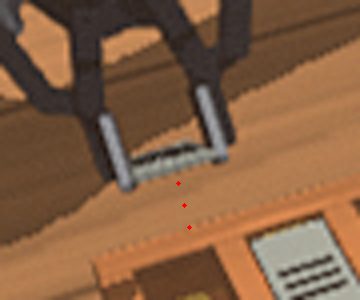

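The slip is held at a width of 38 mm. I'll carry it to cell 4 and set its -x end down on the floor first, with a small tilt so the fingers stay above the walls.

```bash
python3 -m crank '[0,0.0275,0.0053,0.0006,0.0375,0,30, 0,0.0275,0.0053,0.0006,0.0375,0,30, 0,0.0275,0.0053,0.0006,0.0375,0,30, 0,0.0275,0.0053,0.0006,0.0375,0,30, 0,0.0275,0.0053,0.0006,0.0375,0,30, 0,0.0275,0.0053,0.0006,0.0375,0,30, 0,0.0275,0.0053,0.0006,0.0375,0,30, 0,0.0275,0.0053,0.0006,0.0375,0,30, 0,0.0275,0.0053,0.0006,0.0375,0,30, 0,0.0275,0.0053,0.0006,0.0375,0,30, 0,0.0275,0.0053,0.0006,0.0375,0,30, 0,0.0275,0.0053,0.0006,0.0375,0,30, 0,0,0,0,0,-0.03,30, 0,0,0,0,0,-0.03,30, 0,0,0,0,0,0,30, 0,0,0,0,0,0,30]' | grep -E 'pos|grip'; python3 delta.py -0.22 0.064 .558 .155 .0058
```

```text
position: [0.558, 0.1542, 0.0696]
grip_width: 0.0378
turn [-0.0114 -0.0003  0.0024] shift [ 0.      0.0008 -0.0638] q [ 3. 29. 92.  1. 47. 89.] t 18.65 grip 0.0378 ft [-0.2  0.2  0.6]
```

```bash
python3 -m crank '[-0.011,0,0.002,0,0.0008,-0.025,30, 0,0,0,0,0,-0.02,30, 0,0,0,0,0,-0.01,30, 0,0,0,0,0,-0.005,30, 0,0,0,0,0,-0.003,30, 0,0,0,0,0,0,30, 0,0,0,0,0,0,30]' | grep -E 'pos|grip|force'; python3 snap.py pics/i.png
```

```text
position: [0.5586, 0.1551, 0.0079]
ft_force: [0.1, 0.1, 0.6]
grip_width: 0.038
[0.55858163 0.15515179 0.00783373] 0.037870273356829666
```

View pics/i.png

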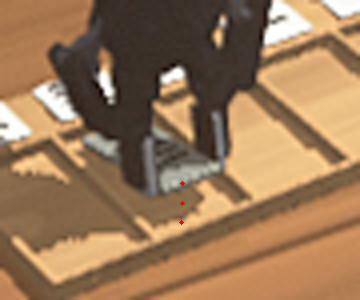

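The slip sits over cell 4 between its dividers with the fingers just above the walls. I'll release it, back off and measure.

```bash
python3 -m crank '[0,0,0,0,0,-0.002,30, 0,0,0,0,0,0,30, 0,0,0,0,0,0,58, 0,0,0,0,0,0,58, 0,0,0,0,0,0,58, 0,0,0,0,0,0.03,58, 0,0,0,0,0,0.04,58, 0,0.11,-0.032,-0.015,-0.05,0.02,0, 0,0.11,-0.032,-0.015,-0.05,0,0, 0,0,0,-0.01,-0.05,0,0, 0,0,0,-0.01,-0.05,0,0, 0,0,0,-0.01,-0.05,0,0, 0,0,0,-0.01,-0.05,0,0, 0,0,0,0,-0.05,0,0, 0,0,0,0,-0.042,0,0, 0,0,0,0,0,0,0, 0,0,0,0,0,0,0]' | grep -E 'pos|grip'
cat > slips.py <<'E'
from h import *
d=get_image("top");im=d["frame"].astype(int);mx,mn=im.max(2),im.min(2);sat=mx-mn
C={0:(.516,.3567),1:(.5206,.2889),3:(.525,.2212),4:(.530,.1531)}
tray=((sat<45)&(mn>70)&(mn<185)).astype(np.uint8);tray[:250]=0;tray[322:]=0;tray[:,340:]=0
tray=cv2.morphologyEx(tray,cv2.MORPH_CLOSE,np.ones((5,5)))
a=np.array([.001,-.0013,0]) # mean of the two views
for A,r in rects(tray,150):
    c=(cast(d,r[0],.011)+a)[0]; b=cast(d,cv2.boxPoints(r),.011)
    k=min(C,key=lambda k:np.hypot(*(c[:2]-C[k]))); e=c[:2]-C[k]
    t=.064;print("in cell",k,"dx,dy mm",np.round(1e3*np.array([e[0]*np.cos(t)+e[1]*np.sin(t),-e[0]*np.sin(t)+e[1]*np.cos(t)]),1),"sides",np.round([np.linalg.norm(b[0]-b[1]),np.linalg.norm(b[1]-b[2])],3))
hsv=cv2.cvtColor(d["frame"],cv2.COLOR_RGB2HSV)
m=((mn>110)&(sat<75)&(hsv[...,0]<35)).astype(np.uint8);m[:150]=0;m[250:]=0;m[:,:260]=0;m[:,380:]=0
for A,r in rects(m,150):
    b=cast(d,cv2.boxPoints(r),.03);e=[b[1]-b[0],b[2]-b[1]];l=max(e,key=np.linalg.norm)
    print("stone",np.round((cast(d,r[0],.03)+a)[0,:2],4),"long ang",np.round(np.degrees(np.arctan2(l[1],l[0])),1),"sides",np.round([np.linalg.norm(v) for v in e],3))
E
python3 slips.py; python3 delta.py 0 0 .485 -.2371 .034
```

```text
position: [0.4908, -0.2261, 0.0928]
grip_width: -0.0
in cell 4 dx,dy mm [-1.8 -1.1] sides [0.041 0.089]
stone [0.6982 0.0504] long ang -166.5 sides [0.034 0.061]
turn [-0.0078  0.0014  0.0017] shift [-0.0059 -0.012  -0.0588] q [-37.  28.  87.   0.  66.  53.] t 21.15 grip 0.0003 ft [ 0.3  1.  -0.1]
```

Slip 4 lies in cell 4 within 2 mm. Now I tip slip 3.

```bash
python3 -m crank '[-0.008,0,0.0017,-0.0059,-0.012,-0.01,0, 0,0,0,0,0,-0.03,0, 0,0,0,0,0,-0.018,0, 0,0,0,0,0,0,0, 0,0,0,0,0,-0.01,0, 0,0,0,0,0,-0.003,0, 0,0,0,0,0,-0.003,0, 0,0,0,0,0,-0.003,0, 0,0,0,0,0,-0.003,0, 0,0,0,0,0,-0.002,0, 0,0,0,0,0,-0.002,0, 0,0,0,0,0,0,0, 0,0,0,0,0,0,0]' | grep -E 'pos|force'
```

```text
position: [0.4852, -0.2376, 0.0092]
ft_force: [-3.6, 0.2, 4.5]
```

```bash
python3 -m crank '[0,0,0,0,0,-0.0015,0, 0,0,0,0,0,0,0, 0,0,0,0,0,0.03,0, 0,0,0,0,0,0.05,0, 0,-0.11,0,0.0077,0,0,60, 0,-0.11,0,0.0077,0,0,60, 0,-0.11,0,0.0077,0,0,60, 0,-0.11,0,0.0077,0,-0.004,60, 0,-0.11,0,0.0077,0,-0.004,60, 0,0,0,0,0,0,60, 0,0,0,0,0,0,60]' | grep -E 'pos|grip'; python3 delta.py -0.55 0 .551 -.2371 .0303
```

```text
position: [0.5233, -0.2376, 0.0798]
grip_width: 0.051
turn [-0.0007 -0.0099 -0.0004] shift [ 0.0277  0.0005 -0.0495] q [-47.  25. 104.  41.  35.  13.] t 23.55 grip 0.051 ft [-0.6 -0.5  0.1]
```

```bash
python3 -m crank '[0,-0.01,0,0.0069,0,-0.0124,60, 0,0,0,0.0069,0,-0.0124,60, 0,0,0,0.0069,0,-0.0124,60, 0,0,0,0.0069,0,-0.0123,60, 0,0,0,0,0,0,60, 0,0,0,0,0,0,60, 0,0,0,0,0,0,30, 0,0,0,0,0,0,30, 0,0,0,0,0,0,30, 0,0,0,0,0,0,30, 0,0,0,0,0,0,30]' 60; python3 -m crank '[0,0,0,0,0,0.02,30, 0,0,0,0,0,0.03,30, 0,0,0,0,0,0.03,30, 0,0,0,0,0,0.02,30, 0,0,0,0,0,0,30, 0,0,0,0,0,0,30]' | grep -E 'pos|grip'; python3 delta.py -0.22 0.064 .553 .223 .07
```

```text
time_s: 24.65
position: [0.551, -0.2372, 0.0307]
tool_rot: [[0.001, -0.851, 0.525], [-1.0, -0.001, 0.001], [-0.0, -0.525, -0.851]]
ft_force: [-0.6, 0.6, 4.1]
grip_width: 0.0383
position: [0.5507, -0.237, 0.1298]
grip_width: 0.038
turn [-0.0115  0.3323  0.0621] shift [ 0.0023  0.46   -0.0598] q [-45.  23.  98.  34.  41.  23.] t 25.25 grip 0.038 ft [ 0.9 -0.4 -1.8]
```

```bash
python3 -m crank '[-0.001,0.0277,0.0052,0.0002,0.0383,0,30, -0.001,0.0277,0.0052,0.0002,0.0383,0,30, -0.001,0.0277,0.0052,0.0002,0.0383,0,30, -0.001,0.0277,0.0052,0.0002,0.0383,0,30, -0.001,0.0277,0.0052,0.0002,0.0383,0,30, -0.001,0.0277,0.0052,0.0002,0.0383,0,30, -0.001,0.0277,0.0052,0.0002,0.0383,0,30, -0.001,0.0277,0.0052,0.0002,0.0383,0,30, -0.001,0.0277,0.0052,0.0002,0.0383,0,30, -0.001,0.0277,0.0052,0.0002,0.0383,0,30, -0.001,0.0277,0.0052,0.0002,0.0383,0,30, -0.001,0.0277,0.0052,0.0002,0.0383,0,30, 0,0,0,0,0,-0.03,30, 0,0,0,0,0,-0.03,30, 0,0,0,0,0,0,30, 0,0,0,0,0,0,30]' | grep -E 'pos|grip'; python3 delta.py -0.22 0.064 .5535 .223 .0058
```

```text
position: [0.5531, 0.2223, 0.0696]
grip_width: 0.0381
turn [ 0.0008 -0.002  -0.0004] shift [ 0.0004  0.0007 -0.0638] q [11. 30. 89. -2. 49. 99.] t 26.85 grip 0.0381 ft [ 0.9  0.4 -0.3]
```

```bash
python3 -m crank '[0,0,0,0,0.0007,-0.025,30, 0,0,0,0,0,-0.02,30, 0,0,0,0,0,-0.01,30, 0,0,0,0,0,-0.005,30, 0,0,0,0,0,-0.004,30, 0,0,0,0,0,0,30, 0,0,0,0,0,0,30, 0,0,0,0,0,0,58, 0,0,0,0,0,0,58, 0,0,0,0,0,0,58, 0,0,0,0,0,0.03,58, 0,0,0,0,0,0.04,58]' | grep -E 'pos|grip'; python3 -m crank '[0,0.0275,-0.008,-0.0086,-0.0425,0.002,0, 0,0.0275,-0.008,-0.0086,-0.0425,0.002,0, 0,0.0275,-0.008,-0.0086,-0.0425,0.002,0, 0,0.0275,-0.008,-0.0086,-0.0425,0.002,0, 0,0.0275,-0.008,-0.0086,-0.0425,0.002,0, 0,0.0275,-0.008,-0.0086,-0.0425,0.002,0, 0,0.0275,-0.008,-0.0086,-0.0425,0.002,0, 0,0.0275,-0.008,-0.0086,-0.0425,0.002,0, 0,0,0,0,0,0,0, 0,0,0,0,0,0,0]' | grep -E 'pos|grip';python3 slips.py; python3 delta.py 0 0 .485 -.1168 .022
```

```text
position: [0.5523, 0.2229, 0.0755]
grip_width: 0.0495
position: [0.4845, -0.1174, 0.0923]
grip_width: 0.0004
in cell 3 dx,dy mm [-1.7 -1.6] sides [0.088 0.041]
in cell 4 dx,dy mm [-1.8 -1.2] sides [0.041 0.089]
stone [0.7417 0.0598] long ang -166.1 sides [0.035 0.061]
turn [-0.0067  0.0003  0.0009] shift [ 0.0005 -0.0003 -0.0703] q [-27.  24.  93.   0.  62.  63.] t 29.1 grip -0.0001 ft [0.3 0.6 0.2]
```

Slip 3 lies in its cell within 2 mm, and the stone was knocked to (.742,.060). I do slip 1 next.

```bash
python3 -m crank '[-0.006,0,0,0.0005,0,-0.03,0, 0,0,0,0,0,-0.03,0, 0,0,0,0,0,-0.01,0, 0,0,0,0,0,0,0, 0,0,0,0,0,-0.003,0, 0,0,0,0,0,-0.003,0, 0,0,0,0,0,-0.003,0, 0,0,0,0,0,-0.003,0, 0,0,0,0,0,-0.002,0, 0,0,0,0,0,0,0, 0,0,0,0,0,-0.0015,0, 0,0,0,0,0,0,0]' | grep -E 'pos|force';  python3 -m crank '[0,0,0,0,0,0.03,0, 0,0,0,0,0,0.05,0, 0,-0.11,0,0.0077,0,0,60, 0,-0.11,0,0.0077,0,0,60, 0,-0.11,0,0.0077,0,0,60, 0,-0.11,0,0.0077,0,-0.004,60, 0,-0.11,0,0.0077,0,-0.004,60, 0,0,0,0,0,0,60, 0,0,0,0,0,0,60]' | grep -E 'pos|grip'; python3 delta.py -0.55 0 .551 -.1168 .0303
```

```text
position: [0.4852, -0.1169, 0.0087]
ft_force: [-10.0, 2.3, 25.7]
position: [0.5225, -0.1155, 0.0801]
grip_width: 0.0514
turn [-0.0058 -0.0298 -0.0042] shift [ 0.0285 -0.0013 -0.0498] q [-34.  22. 111.  38.  27.  25.] t 31.2 grip 0.0514 ft [0.1 0.1 0. ]
```

```bash
python3 -m crank '[-0.006,-0.03,-0.004,0.0071,-0.0013,-0.0124,60, 0,0,0,0.0071,0,-0.0124,60, 0,0,0,0.0071,0,-0.0124,60, 0,0,0,0.0072,0,-0.0124,60, 0,0,0,0,0,0,60, 0,0,0,0,0,0,60]'; python3 delta.py -0.55 0 .551 -.1168 .0303
```

```text
time_s: 31.8
position: [0.5514, -0.1162, 0.0308]
tool_rot: [[0.002, -0.851, 0.524], [-1.0, -0.002, 0.001], [-0.0, -0.524, -0.851]]
ft_force: [0.3, -0.3, 0.1]
grip_width: 0.0512
turn [-0.      0.002  -0.0019] shift [-0.0004 -0.0006 -0.0005] q [-32.  29. 111.  54.  20.  10.] t 31.8 grip 0.0512 ft [ 0.3 -0.3  0.1]
```

```bash
python3 -m crank '[0,0,0,0,0,0,30, 0,0,0,0,0,0,30, 0,0,0,0,0,0,30, 0,0,0,0,0,0,30, 0,0,0,0,0,0,30, 0,0,0,0,0,0.02,30, 0,0,0,0,0,0.03,30, 0,0,0,0,0,0.03,30, 0,0,0,0,0,0.02,30, 0,0,0,0,0,0,30, 0,0,0,0,0,0,30]' 60| grep -E 'pos|grip'; python3 delta.py -0.22 0.064 .5491 .2907 .07
```

```text
position: [0.5505, -0.1162, 0.1299]
grip_width: 0.0378
turn [-0.0109  0.3314  0.0623] shift [-0.0014  0.4069 -0.0599] q [-32.  19. 105.  31.  33.  36.] t 32.9 grip 0.0378 ft [ 0.4 -0.1 -1.8]
```

```bash
python3 -m crank '[-0.001,0.0276,0.0052,-0.0001,0.0339,0,30, -0.001,0.0276,0.0052,-0.0001,0.0339,0,30, -0.001,0.0276,0.0052,-0.0001,0.0339,0,30, -0.001,0.0276,0.0052,-0.0001,0.0339,0,30, -0.001,0.0276,0.0052,-0.0001,0.0339,0,30, -0.001,0.0276,0.0052,-0.0001,0.0339,0,30, -0.001,0.0276,0.0052,-0.0001,0.0339,0,30, -0.001,0.0276,0.0052,-0.0001,0.0339,0,30, -0.001,0.0276,0.0052,-0.0001,0.0339,0,30, -0.001,0.0276,0.0052,-0.0001,0.0339,0,30, -0.001,0.0276,0.0052,-0.0001,0.0339,0,30, -0.001,0.0276,0.0052,-0.0001,0.0339,0,30, 0,0,0,0,0,-0.03,30, 0,0,0,0,0,-0.03,30, 0,0,0,0,0,0,30, 0,0,0,0,0,0,30]' | grep -E 'pos|grip'; python3 delta.py -0.22 0.064 .5491 .2907 .0058
```

```text
position: [0.5495, 0.2903, 0.0695]
grip_width: 0.0379
turn [ 0.0016 -0.0016 -0.0004] shift [-0.0004  0.0004 -0.0637] q [ 18.  32.  84.  -4.  51. 107.] t 34.5 grip 0.0379 ft [ 0.3 -0.5 -0.8]
```

```bash
python3 -m crank '[0,0,0,-0.0004,0.0004,-0.025,30, 0,0,0,0,0,-0.02,30, 0,0,0,0,0,-0.01,30, 0,0,0,0,0,-0.005,30, 0,0,0,0,0,-0.004,30, 0,0,0,0,0,0,30, 0,0,0,0,0,0,30, 0,0,0,0,0,0,58, 0,0,0,0,0,0,58, 0,0,0,0,0,0,58, 0,0,0,0,0,0.03,58, 0,0,0,0,0,0.04,58]' | grep -E 'pos|grip'; python3 -m crank '[0,0.022,-0.0064,-0.0012,-0.0408,0.001,0, 0,0.022,-0.0064,-0.0012,-0.0408,0.001,0, 0,0.022,-0.0064,-0.0012,-0.0408,0.001,0, 0,0.022,-0.0064,-0.0012,-0.0408,0.001,0, 0,0.022,-0.0064,-0.0012,-0.0408,0.001,0, 0,0.022,-0.0064,-0.0012,-0.0408,0.001,0, 0,0.022,-0.0064,-0.0012,-0.0408,0.001,0, 0,0.022,-0.0064,-0.0012,-0.0408,0.001,0, 0,0.022,-0.0064,-0.0012,-0.0408,0.001,0, 0,0.022,-0.0064,-0.0012,-0.0408,0.001,0, 0,0,0,0,0,0,0, 0,0,0,0,0,0,0]' | grep -E 'pos|grip';python3 slips.py; python3 delta.py 0 0 .537 -.1168 .0137
```

```text
position: [0.5483, 0.2905, 0.0755]
grip_width: 0.0494
position: [0.5372, -0.1176, 0.0863]
grip_width: 0.0002
in cell 1 dx,dy mm [-2.4 -1.3] sides [0.041 0.089]
in cell 3 dx,dy mm [-1.7 -1.6] sides [0.088 0.041]
in cell 4 dx,dy mm [-1.8 -1.2] sides [0.041 0.089]
stone [0.7417 0.0598] long ang -166.1 sides [0.035 0.061]
turn [-0.0062  0.0006  0.0007] shift [-0.0001 -0.0002 -0.0726] q [-25.  29.  86.   0.  65.  65.] t 36.95 grip -0.0004 ft [ 0.5  0.2 -0.8]
```

All three slips are placed. Next I press the rests flat, starting with rest 0.

```bash
python3 -m crank '[-0.006,0,0,0,0,-0.03,0, 0,0,0,0,0,-0.01,0, 0,0,0,0,0,-0.006,0, 0,0,0,0,0,-0.006,0, 0,0,0,0,0,-0.006,0, 0,0,0,0,0,-0.006,0, 0,0,0,0,0,-0.004,0, 0,0,0,0,0,-0.003,0, 0,0,0,0,0,0,0, 0,0,0,0,0,0,0]' | grep -E 'pos|force'; for i in 1 2 3; do python3 -m crank '[0,0,0,0,0,-0.001,0, 0,0,0,0,0,0,0]' | grep -E "posi|force";done
```

```text
position: [0.5369, -0.117, 0.0152]
ft_force: [-0.3, -0.3, 0.1]
position: [0.537, -0.1171, 0.0149]
ft_force: [-2.0, 0.3, 7.2]
position: [0.5371, -0.1171, 0.0148]
ft_force: [-5.1, 2.2, 14.8]
position: [0.5371, -0.1171, 0.0146]
ft_force: [-7.0, 2.6, 23.2]
```

The stop is reached at TCP z≈.015, which matches the flat face. I repeat this for rests 1, 2 and 3.

```bash
for i in 1 2 3; do python3 -m crank '[0,0,0,0,0,0.046,0, 0,0,0,0,-0.03,0,0, 0,0,0,0,-0.03,0,0, 0,0,0,0,0,0,0, 0,0,0,0,0,-0.015,0, 0,0,0,0,0,-0.006,0, 0,0,0,0,0,-0.006,0, 0,0,0,0,0,-0.006,0, 0,0,0,0,0,-0.006,0, 0,0,0,0,0,-0.004,0, 0,0,0,0,0,-0.003,0, 0,0,0,0,0,0,0, 0,0,0,0,0,0,0]' | grep -E 'pos|force'; done; python3 -m crank '[0,0,0,0,0,0.04,0, 0,0,0,0,0,0.05,0, 0,0,0,0,0,0.04,0, 0,0,0,0,0,0,0, 0,0,0,0,0,0,0]' | grep pos; python3 slips.py; python3 delta.py 0 0.24 .7417 .0598 .06
```

```text
position: [0.5374, -0.177, 0.0146]
ft_force: [-6.5, 3.4, 22.1]
position: [0.5377, -0.2371, 0.0146]
ft_force: [-4.0, 3.5, 20.7]
position: [0.5376, -0.2972, 0.0147]
ft_force: [-3.0, 5.2, 20.2]
position: [0.5371, -0.2971, 0.1426]
in cell 1 dx,dy mm [-2.  -1.2] sides [0.041 0.089]
in cell 3 dx,dy mm [-1.7 -1.6] sides [0.088 0.041]
in cell 4 dx,dy mm [-1.8 -1.2] sides [0.041 0.089]
stone [0.7418 0.0599] long ang -166.5 sides [0.034 0.061]
turn [-0.0009 -0.001   0.2406] shift [ 0.205   0.3565 -0.0813] q [-40.  32.  71.   0.  78.  50.] t 43.0 grip -0.0002 ft [-0.1 -0.5 -1. ]
```

All four rests stop at the same depth, so they are flat. Now for the stone at (.742,.060), long axis at 13.5°. I approach by sliding in y first to keep well clear of the bottle.

```bash
python3 -m crank '[0,0,0.0267,0,0.0396,0,60, 0,0,0.0267,0,0.0396,0,60, 0,0,0.0267,0,0.0396,0,60, 0,0,0.0267,0,0.0396,0,60, 0,0,0.0267,0,0.0396,0,60, 0,0,0.0267,0,0.0396,0,60, 0,0,0.0267,0,0.0396,0,60, 0,0,0.0267,0,0.0396,0,60, 0,0,0.0267,0,0.0397,0,60, 0,0,0,0.0341,0,-0.01,60, 0,0,0,0.0341,0,-0.01,60, 0,0,0,0.0341,0,-0.01,60, 0,0,0,0.0341,0,-0.01,60, 0,0,0,0.0341,0,-0.01,60, 0,0,0,0.0341,0,-0.01,60, 0,0,0,0,0,0,60, 0,0,0,0,0,0,60]' | grep -E 'pos|grip'; python3 delta.py 0 0.236 .7418 .0599 -.002;python3 snap.py pics/j.png
```

```text
position: [0.7411, 0.0594, 0.0793]
grip_width: 0.0515
turn [-0.0003 -0.0039 -0.0037] shift [ 0.0007  0.0005 -0.0813] q [-5. 48. 48. -0. 84. 72.] t 44.7 grip 0.0515 ft [-0.8  0.4 -0.1]
[0.74098765 0.0594136  0.080738  ] 0.05121209035238341
```

View pics/j.png

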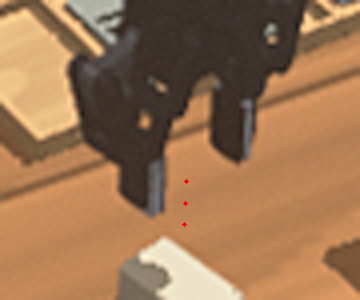

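The stone lies directly below between the fingers. I'll descend, grip and lift.

```bash
python3 -m crank '[0,-0.004,-0.003,0.0007,0.0005,-0.03,60, 0,0,0,0,0,-0.03,60, 0,0,0,0,0,-0.015,60, 0,0,0,0,0,-0.006,60, 0,0,0,0,0,0,60, 0,0,0,0,0,0,60, 0,0,0,0,0,0,20, 0,0,0,0,0,0,20, 0,0,0,0,0,0,20, 0,0,0,0,0,0,20, 0,0,0,0,0,0,20, 0,0,0,0,0,0,20]' 70; python3 -m crank '[0,0,0,0,0,0.02,20, 0,0,0,0,0,0.04,20, 0,0,0,0,0,0.04,20, 0,0,0,0,0,0,20, 0,0,0,0,0,0,20]'; python3 delta.py 0 0.064 .516 .3567 .0055
```

```text
time_s: 45.95
position: [0.7434, 0.0598, 0.0033]
tool_rot: [[0.235, -0.972, 0.008], [-0.972, -0.235, -0.0], [0.002, -0.007, -1.0]]
ft_force: [-1.7, -0.4, 7.1]
grip_width: 0.0321
time_s: 46.45
position: [0.7427, 0.0599, 0.1023]
tool_rot: [[0.235, -0.972, 0.006], [-0.972, -0.235, -0.0], [0.002, -0.006, -1.0]]
ft_force: [-0.7, -0.6, -3.1]
grip_width: 0.0322
turn [ 0.0007  0.0063 -0.1728] shift [-0.2267  0.2968 -0.0968] q [-4. 47. 47.  0. 86. 72.] t 46.45 grip 0.0322 ft [-0.7 -0.6 -3.1]
```

The stone is held. I'll carry it along the free strip between tray and whetstone, then back over the blank cell.

```bash
python3 -m crank '[0,0,0,-0.042,0,0,20, 0,0,0,-0.042,0,0,20, 0,0.0008,-0.0216,0,0.0371,0,20, 0,0.0008,-0.0216,0,0.0371,0,20, 0,0.0008,-0.0216,0,0.0371,0,20, 0,0.0008,-0.0216,0,0.0371,0,20, 0,0.0008,-0.0216,0,0.0371,0,20, 0,0.0008,-0.0216,0,0.0371,0,20, 0,0.0008,-0.0216,0,0.0371,0,20, 0,0.0008,-0.0216,0,0.0371,0,20, 0,0,0,-0.0357,0,0,20, 0,0,0,-0.0357,0,0,20, 0,0,0,-0.0357,0,0,20, 0,0,0,-0.0356,0,0,20, 0,0,0,0,0,-0.04,20, 0,0,0,0,0,0,20, 0,0,0,0,0,0,20]' | grep -E 'pos|grip'; python3 delta.py 0 0.064 .516 .3567 .0093; python3 snap.py pics/k.png
```

```text
position: [0.5158, 0.3564, 0.0605]
grip_width: 0.0323
turn [ 0.0015 -0.0042  0.0003] shift [ 0.0002  0.0003 -0.0512] q [ 24.  38.  74.   0.  69. 110.] t 48.15 grip 0.0323 ft [ 0.4  0.1 -0.4]
[0.51664221 0.35663208 0.06157481] 0.03235125841444044
```

View pics/k.png

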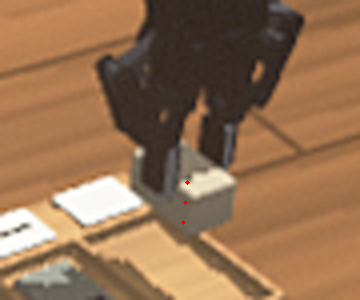

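The stone is held level above the blank cell, so I lower it until contact.

```bash
python3 -m crank '[0,-0.004,0,0,0,-0.03,20, 0,0,0,0,0,-0.012,20, 0,0,0,0,0,-0.004,20, 0,0,0,0,0,0,20, 0,0,0,0,0,0,20]' | grep -E 'pos|force'; for i in 1 2 3 4 5; do python3 -m crank '[0,0,0,0,0,-0.0015,20, 0,0,0,0,0,0,20]' | grep -E "posi|force";done
```

```text
position: [0.5166, 0.3569, 0.0164]
ft_force: [0.7, 0.1, -1.8]
position: [0.5161, 0.3568, 0.0144]
ft_force: [-0.6, -0.0, -1.7]
position: [0.5158, 0.3567, 0.0123]
ft_force: [-0.5, 0.2, -1.2]
position: [0.5158, 0.3566, 0.0107]
ft_force: [0.3, 0.6, -1.3]
position: [0.516, 0.3567, 0.0094]
ft_force: [-0.1, 0.7, -1.4]
position: [0.516, 0.3568, 0.0092]
ft_force: [-4.0, -1.3, 8.8]
```

Contact came at the expected height. I release, retreat and run the final check.

```bash
python3 -m crank '[0,0,0,0,0,0.001,20, 0,0,0,0,0,0,50, 0,0,0,0,0,0,50, 0,0,0,0,0,0,50, 0,0,0,0,0,0,50, 0,0,0,0,0,0.03,50, 0,0,0,0,0,0.04,50, 0,0,0,0,0,0.05,50, 0,0,0,-0.04,0,0.03,50, 0,0,0,-0.04,0.03,0,50, 0,0,0,-0.04,0.04,0,50, 0,0,0,-0.04,0.04,0,50, 0,0,0,-0.04,0.03,0,50, 0,0,0,0,0,0,50, 0,0,0,0,0,0,50]'; python3 slips.py; python3 - <<'E'
from h import *
d=get_image("top");im=d["frame"].astype(int);mn=im.min(2);hsv=cv2.cvtColor(d["frame"],cv2.COLOR_RGB2HSV)
m=((mn>135)&(im.max(2)-mn<75)).astype(np.uint8);m[:245]=0;m[318:]=0;m[:,185:]=0;m[:,:140]=0
for A,r in rects(m,100):print("stone@.036",np.round(cast(d,r[0],.036)[0]+[.001,-.0013,0],4),[round(float(v),1) for v in r[1]])
m=((hsv[...,0]>19)&(hsv[...,0]<30)&(hsv[...,1]>140)).astype(np.uint8);m[:255]=0;m[345:]=0;m[:,:370]=0
for a,r in rects(m,50):b=cast(d,cv2.boxPoints(r),.029);print("rest x",np.round([b[:,0].min(),b[:,0].max(),b[:,1].mean()],4))
s=get_image("scene")["frame"]
cv2.imwrite("pics/end.png",np.vstack([cv2.resize(d["frame"][130:350,120:520,::-1],(660,363)),cv2.resize(s[150:310,110:450,::-1],(660,237))][:2])[:600])
E
```

```text
time_s: 51.2
position: [0.3244, 0.4879, 0.1589]
tool_rot: [[0.066, -0.998, 0.003], [-0.998, -0.066, -0.0], [0.001, -0.002, -1.0]]
ft_force: [-1.3, -0.1, 0.2]
grip_width: 0.0429
in cell 1 dx,dy mm [-2.4 -1.3] sides [0.041 0.089]
in cell 3 dx,dy mm [-1.7 -1.6] sides [0.088 0.041]
in cell 4 dx,dy mm [-1.8 -1.2] sides [0.041 0.089]
stone@.036 [0.5134 0.3566 0.036 ] [30.0, 16.0]
rest x [ 0.4756  0.5428 -0.2964]
rest x [ 0.4737  0.5443 -0.2355]
rest x [ 0.4732  0.5426 -0.1754]
rest x [ 0.474   0.5415 -0.116 ]
```

View pics/end.png

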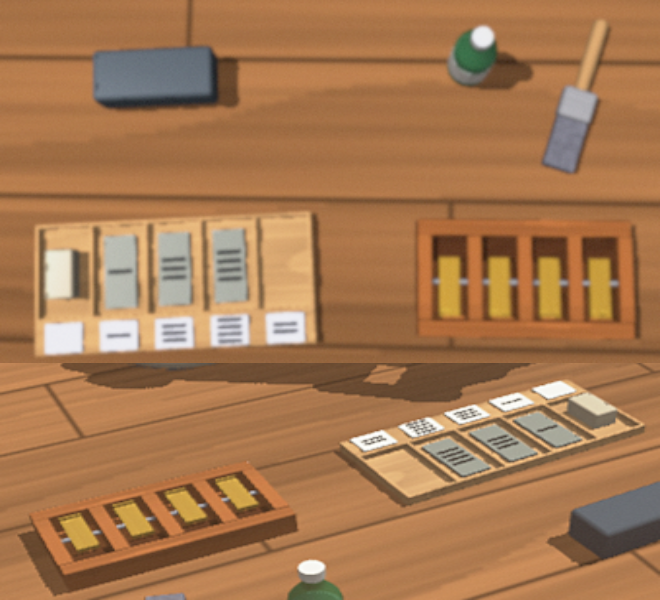

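Both views show slips 1, 3 and 4 in their matching cells and the stone in the blank one. All four rests are flat, and the whetstone, bottle and brush have not moved.

```bash
python3 -c "
from rig import *
print(close_job(), observe()['time_s'])"
```

```text
the job is handed in; nothing more can be done
the job is handed in; nothing more can be done
```

The board is cleared and the job was handed in at about 51 s of the 210 s allowed. It reports no verdict, so the results below are my own last checks.

- **Slips:** slips 1, 3 and 4 were present and slip 2 was absent. I tipped up each one, gripped it and laid it in its matching cell. The last top view puts each within about 2.5 mm of its cell centre, against the 16 mm allowed.
- **Rubbing stone:** it was knocked aside during the run, so I measured it again before gripping. It lies in the blank-tagged cell, about 3 mm from the centre.
- **Rests:** I pressed all four, and each stopped at the same depth (reported tool height 14.6–14.7 mm). Their outlines match the rest that was flat at the start.
- **Bystanders:** the whetstone, bottle and brush look unmoved in the last pictures. I checked these by eye only and did not measure them.

**What disagreed or failed:**
- **Fingertip offset:** the fingertips were about 15 mm behind the reported tool point, not 14 mm ahead as stated. I found this from a picture and from contact, and used the measured value throughout.
- **Joint limit:** my first grasp attempt ran joint 6 into its limit, so I backed out and used the half-turned grasp.
- **Cameras:** the two views disagreed by 2–3 mm, and I used their mean.

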